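Set the brass blank overhanging the sawing ledge

ROBOT

A 6-joint arm with a two-finger parallel gripper is mounted at the origin on the work surface. World frame = base frame: x ahead of the robot, y to its left, z up, the work surface at z = 0. Lengths are in m, angles in degrees, forces in N, time in s.
With the tool pointing down it reaches from about 0.4 to 0.825 m from the base axis. Payload 7 kg.
Tool frame: the origin (TCP) lies on the centre line of the jaws, within the pads' length; the fingertips stand 11 mm ahead of it and the grasp point (between the pads) lies 8 mm behind it; z points along the fingers, y is the line along which they close (so a half turn about z gives the same grasp; the last joint's range is limited). The gripper opens to 88 mm and grips with 3 to 60 N. Pads are 19 mm wide; open, the fingers measure 130 mm over their backs; the gripper's body (78 mm by 193 mm) begins 47 mm behind the grasp point.
Start: joints at [93.455, 20.546, 0.682, 0, -70.136, -16.507], TCP at [0.152, 0.658, 0.212] pointing down, gripper open.
Joint ranges: [-176.03, 176.03], [-82.01, 121.73], [-58.28, 71.71], [-173.87, 95.51], [-174.79, -0.11], [-173.66, 173.66]. Speed limits (degrees/s): [136.94, 136.94, 172.46, 180, 180, 180].

INTERFACE

Orientations are given as [roll, pitch, yaw] about the fixed x, y, z axes, in that order (R = Rz(yaw) Ry(pitch) Rx(roll)).
In Python, from plant import r, capture, camera_model, job gives the robot as it stands.
- The arm moves only by the tool drive_tool, never from a script. Its argument "increments" is a list that holds one entry, the list of rows, each a list of 5 numbers: the gripper's target within -1 to 1 (fully open at 1, half-way at 0, shut at -1), then the shift along the tool's x, y, z scaled (see below), then the turn about the tool's z scaled (see below). In form: [[[gripper, tx, ty, tz, roll], ...]]. A call has 1 to 5 rows; each row is the pose to reach, as a shift and turn from the pose commanded when the call began, along the tool's axes at that moment, turning the shorter way round; what a row does not reach only later rows make up. The controller multiplies each number of a shift by 120 mm and each number of a turn by 360 degrees. A row lasts 1/8 s, in which the tool goes at most 62.5 mm and 10.7 degrees, less where a joint would pass 70% of its speed; a pose out of reach is approached as far as the arm can. A call with a number of a shift or a turn outside -1 to 1 is refused whole. A call with a gripper value outside its range is refused whole. The fingers move at their own pace and stop on an object; "squeeze" is the grip in N (left out, the last holds). Time passes only in rows, so rows that repeat a pose let the fingers close. It gives the time, the measured TCP pose, the force, the opening and the grip force at its end, in the units of the state.
- r.get_state(): the state, without advancing time (a new reading comes with each control period).
- capture(name): name is "side" or "top"; returns the picture (384x512x3 uint8, red, green, blue); there is no depth.
- camera_model(name): a dict with "camera_matrix" (3x3 intrinsics, pixels), "rvec" (rotation vector, rad) and "tvec" (3), from world to camera coordinates, as OpenCV has them. Camera axes: x right, y down, z forward; pixel columns grow to the right and rows downward; lengths in m; the calibration is good to about 2 mm. A picture is of the moment at which its call begins. camera_model takes no time and is no camera call.
- job.close_job(): hands the job in; it is judged then, once.
The state is a dict: "time_s": time; "joints": joint angles; "qd": joint speeds; "joint_torque": joint torques, N m; "tcp_pos": TCP position; "eef_rot": TCP orientation; "contact_force": force on the tool from outside, world axes, zero at the start; "moment": the same for the moment, N m; "gripper_width": finger opening in m; "gripper_force": force on a finger pad.
Only numpy, scipy, OpenCV 4.12 (cv2) and the standard library are available. Lean on these libraries where they do the work, as an engineer would, in place of code of your own. Each camera call takes 0.05 s, during which the arm holds its last target. There are 200 camera calls.

TASK

With the fingertips, push the brass blank on the wooden ledge back against the aluminium fence and along it towards the ledge's free end, so that it finally lies flat on the ledge, its long side flush along the fence, with the whole red strip sticking out past the end of the wood and no more than about a centimetre of bare brass showing beyond the end with it, ready for sawing. Only push it: do not lift it or let it tip or fall off, and leave the other things on the ledge and bench where they are.

Things in the scene. Friction and masses are not known exactly. Their poses are not given: they have to be found in the camera images.
- ledge: Raised beech ledge fixed to the bench, 130 (own x) x 360 mm (own y), wooden top 45 above the bench, turned up to 15 degrees. Along its far (+x) side runs an aluminium fence, inner face at own x = +65, rising 12 above the wood. The -y end (robot's right) is bolted down by a dark foot; the +y end (own y = +180, robot's left) is free, in the air. Origin: centre of the wood's underside.
- ledge_end (a point): Corner where the fence's inner face, the wooden top surface and the free (+y) end face of the ledge meet; axes as ledge (x towards the fence, y out past the free end, z up).
- blank: Brass sheet blank, 64 (own x) x 110 (own y) x 5 mm thick, about 0.3 kg, lying flat and loose on the ledge, 12 to 26 away from the fence at its middle and turned up to about 10 degrees. The last 25 at its +y end, which faces the free end of the ledge, is a red strip; the rest is bare brass. Origin: centre of underside.
- blank_front (a point): Middle of the blank's leading (+y, red) edge, half way up its thickness; axes as blank.
- blank_side (a point): Middle of the blank's long edge that faces the fence (own x = +32), half way up its thickness; axes as blank.
- weight: Bystander: steel cylinder 28 dia x 32 mm tall, standing on the ledge near its bolted (-y) end. Origin: centre of underside.
- collar: Bystander: copper ring 26 outer dia, 12 mm tall, lying on the ledge near its bolted (-y) end. Origin: centre of underside.
- copper_plate: Bystander: plain copper plate 50 x 80 x 5 mm lying on the bench beyond the ledge. Origin: centre of underside.
- hammer: Bystander: small hammer lying on the bench to the right of the ledge.
- screwdriver: Bystander: screwdriver lying on the bench between the robot and the ledge, to the left.
- mug: Bystander: blue ceramic cup 72 dia x 85 mm tall standing on the bench to the left of the ledge. Origin: centre of underside.
- jar: Bystander: jar 56 dia x 70 mm tall standing on the bench beyond the ledge. Origin: centre of underside.
Mind the look-alikes: they are no part of the job. What is shaped like the blank but black, blue or purple is not meant.

How it is judged (in metres and radians):
At the end, for the whole second after the job is handed in: The blank lies still and flat on the ledge (within 3 mm in height, tilted less than 0.05 rad), its long side within 4 mm of the fence at its middle and parallel to it within 0.05 rad, its red edge 23.5 to 38 mm past the free end of the wood (the red strip is 25 mm) (y of blank_front in the frame of ledge_end between 0.0235 and 0.038 m and x of blank_side in the frame of ledge_end above -0.004 m and angle between the y axis of blank and the y axis of ledge, either way round below 0.05 rad and z of blank in the frame of ledge between 0.042 and 0.048 m and angle between blank's own z axis and vertical below 0.05 rad and linear speed of blank below 0.01 m/s); the robot touches nothing.
It fails at once if the blank is lifted or tipped up off the ledge (z of blank in the frame of ledge above 0.055 m or angle between blank's own z axis and vertical above 0.2 rad).
It fails at once if the blank falls off the ledge (z of blank in the frame of ledge below 0.03 m).
It fails at once if another thing on the ledge or bench is moved more than 15 mm (distance of any of weight, collar, copper_plate, hammer, screwdriver, mug, jar from where it was at the start of the episode above 0.015 m).
It also fails if it takes over 54 s, if anything falls off the work surface, if the arm or the gripper's body presses on something with over 40 N, if the wrist force passes 120 N, or if a joint passes its speed limit or range.

## Working session

There is one attempt and no reset: what is moved stays moved. The work goes in short steps, Python scripts to look and compute and a tool call to move; the robot and the scene stay as the last step left them, time stands still between calls to the robot, and variables do not carry over. Pictures are saved under pics/ and viewed, at most 10 in all, crops included, and the job is handed in when it is done.

Besides the shell and the picture viewer there is one more tool, called as name(argument=value, ...) on one line, values as JSON. drive_tool: Moves the arm, as the interface text tells. Its arguments: {"type":"object","properties":{"increments":{"type":"array"},"squeeze":{"type":"number"}},"required":["increments"]}

```bash
mkdir -p pics; ls; cat > h.py <<'E'
import numpy as np, cv2
from plant import r, capture, camera_model, job
def cam(n):
    m=camera_model(n);return np.array(m["camera_matrix"],float),cv2.Rodrigues(np.array(m["rvec"],float))[0],np.array(m["tvec"],float).ravel()
def ray(n,uv,z):
    K,R,t=cam(n);uv=np.atleast_2d(np.array(uv,float));d=(np.linalg.inv(K)@np.c_[uv,np.ones(len(uv))].T).T@R
    c=-R.T@t;s=(z-c[2])/d[:,2];return c+s[:,None]*d
def proj(n,P):
    K,R,t=cam(n);q=(K@(R@np.atleast_2d(P).T+t[:,None])).T;return q[:,:2]/q[:,2:]
E
python3 - <<'E'
from h import *
for n in("top","side"):
    im=capture(n);np.save(f"pics/{n}0.npy",im)
    cv2.imwrite(f"pics/{n}0.png",cv2.resize(im[:,:,::-1],None,fx=1.5,fy=1.5,interpolation=cv2.INTER_CUBIC))
    K,R,t=cam(n);print(n,-R.T@t,K[0,0])
print(r.get_state())
E
```

```text
pics
top [ 3.91441653e-01 -1.32163873e-03  1.43676005e+00] 408.50641502839227
side [ 0.16533093 -0.78465111  0.58270317] 347.97464049067963
{'time_s': 0.1, 'joints': array([ 9.34555065e+01,  2.05839749e+01,  6.38169184e-01, -1.56206071e-02,
       -7.01356382e+01, -1.65053843e+01]), 'qd': array([-0.01851487, -0.05288347,  0.19142971,  0.00547131, -0.05867398,
       -0.00100781]), 'joint_torque': array([-1.10089695e-03, -5.84166169e+01,  2.93748701e+01,  7.01551706e+00,
        1.00924724e-02, -5.90276227e-05]), 'tcp_pos': array([0.15237051, 0.65710503, 0.21165444]), 'eef_rot': array([ 1.79917740e+02, -9.06029336e-03, -1.30551896e+01]), 'contact_force': array([-0.54201843,  0.48043418, -0.46587052]), 'moment': array([-0.02424974, -0.02350083, -0.03411871]), 'gripper_force': 0.0, 'gripper_width': 0.08723732040438313}
```

View pics/top0.png

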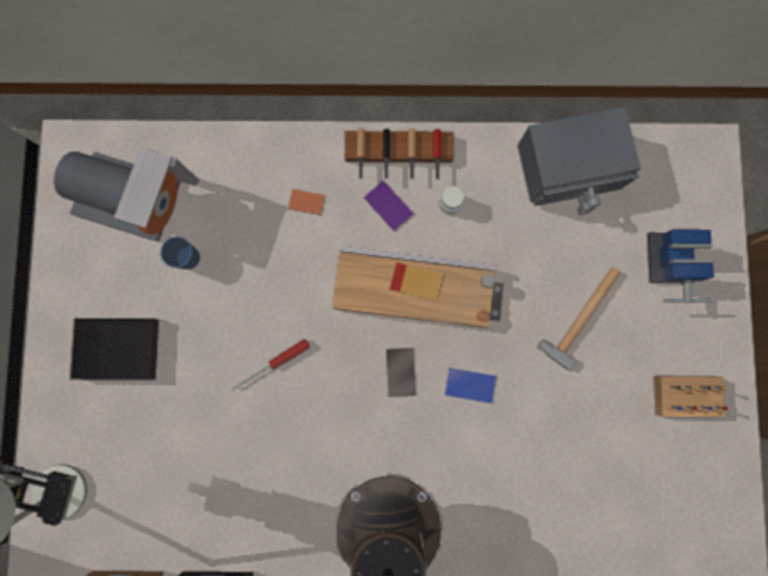

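View pics/side0.png

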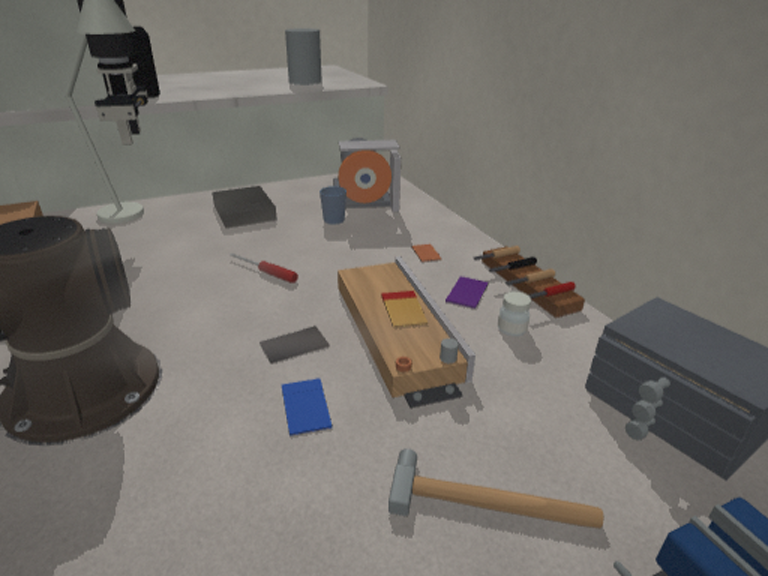

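The look-alikes, in 1.5x top-view pixels, are a dark plate (400,372), a blue plate (470,385) and a purple plate (388,205), all on the bench. The blank is the brass plate with the red strip on the ledge, at (417,282). I'll confirm it in a crop and measure.

```bash
python3 - <<'E'
from h import *
a=np.load("pics/top0.npy");b=np.load("pics/side0.npy")
c1=cv2.resize(a[155:230,212:345,::-1],None,fx=6,fy=6,interpolation=cv2.INTER_CUBIC)
c2=cv2.resize(b[165:275,215:325,::-1],None,fx=5,fy=5,interpolation=cv2.INTER_CUBIC)
cv2.imwrite("pics/c1.png",c1);cv2.imwrite("pics/c2.png",c2)
for n,im,pts in(("top",a,[(268,187),(285,188),(240,190),(240,200),(300,205),(315,178)]),("side",b,[(268,197),(270,207),(245,200),(290,210)])):
    h=cv2.cvtColor(im,cv2.COLOR_RGB2HSV)
    print(n,[(p,im[p[1],p[0]].tolist(),h[p[1],p[0]].tolist()) for p in pts])
E
```

```text
top [((268, 187), [150, 94, 56], [12, 160, 150]), ((285, 188), [165, 128, 76], [18, 138, 165]), ((240, 190), [171, 134, 96], [15, 112, 171]), ((240, 200), [166, 128, 94], [14, 111, 166]), ((300, 205), [163, 131, 100], [15, 99, 163]), ((315, 178), [117, 107, 102], [10, 33, 117])]
side [((268, 197), [131, 41, 39], [1, 179, 131]), ((270, 207), [156, 124, 73], [18, 136, 156]), ((245, 200), [146, 118, 88], [16, 101, 146]), ((290, 210), [90, 86, 87], [173, 11, 90])]
```

View pics/c1.png

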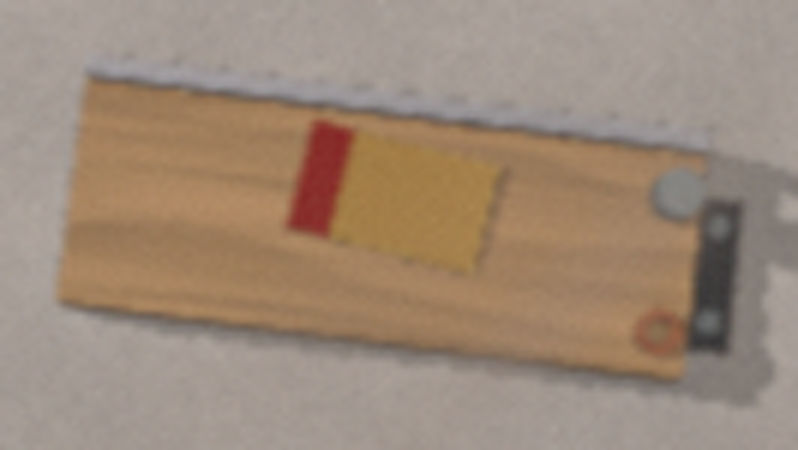

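View pics/c2.png

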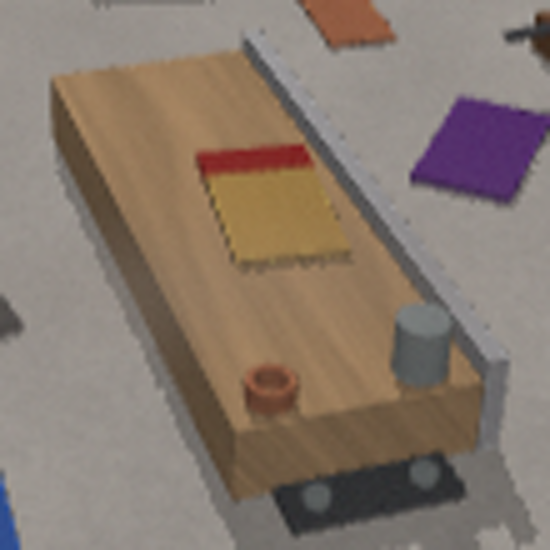

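The crops confirm the blank: brass with its red strip facing the free end, at crop-1 corners (315,121), (289,229), (475,273) and (505,168). The ledge's wood corners are (89,82), (60,301), (684,378) and (706,152).

```bash
cat >> h.py <<'E'
def T(p,yaw):
    c,s=np.cos(yaw),np.sin(yaw);return np.array([[c,-s],[s,c]])
def move(target,yaw):
    "shift/turn numbers from present pose to target xyz (m), yaw (deg)"
    from scipy.spatial.transform import Rotation as Ro
    s=r.get_state();R=Ro.from_euler("xyz",s["eef_rot"],degrees=True)
    d=R.inv().apply(np.array(target)-s["tcp_pos"]);dy=(yaw-s["eef_rot"][2]+180)%360-180
    return (d/.12).round(3),round(-dy/360,4)
E
python3 - <<'E'
from h import *
f1=lambda P:(np.array(P,float)+.5)/6-.5+[212,155]
f2=lambda P:(np.array(P,float)+.5)/5-.5+[215,165]
L=ray("top",f1([(89,82),(60,301),(684,378),(706,152)]),.045)[:,:2]
B=ray("top",f1([(315,121),(289,229),(475,273),(505,168)]),.05)[:,:2]
L2=ray("side",f2([(243,51),(51,78),(235,432)]),.045)[:,:2]
B2=ray("side",f2([(308,145),(197,154),(237,264),(350,255)]),.05)[:,:2]
print(L.round(4),L2.round(4),B.round(4),B2.round(4),sep="\n")
n=lambda v:np.linalg.norm(v)
ex=lambda v:np.degrees(np.arctan2(-v[0],v[1]))
for l in (L,):
  print("yaws",ex(l[0]-l[3]),ex(l[1]-l[2]),"len",n(l[0]-l[3]),n(l[1]-l[2]),n(l[0]-l[1]),n(l[2]-l[3]))
print("side yaw",ex(L2[1]-L2[2]),n(L2[1]-L2[2]),n(L2[0]-L2[1]))
for b in(B,B2): print("blank",b.mean(0),ex(b[0]-b[3]),ex(b[1]-b[2]),n(b[0]-b[3]),n(b[1]-b[2]),n(b[0]-b[1]))
y=np.radians((ex(L[0]-L[3])+ex(L[1]-L[2]))/2);M=T(0,y)
c=L.mean(0);E=c+M@[.065,.18]
print("centre",c,"yaw",np.degrees(y),"end",E)
for b in(B,B2): print(((b-E)@M).round(4).tolist())
print(((L2-E)@M).round(4).tolist())
for o in ([-.13,-.15],[-.13,-.19]): 
  print((c+M@o))
E
```

```text
[[ 0.6218  0.1154]
 [ 0.4956  0.1299]
 [ 0.454  -0.2245]
 [ 0.5834 -0.2389]]
[[ 0.623   0.1095]
 [ 0.495   0.1248]
 [ 0.4533 -0.2276]]
[[ 5.992e-01 -1.460e-02]
 [ 5.370e-01 -1.000e-04]
 [ 5.126e-01 -1.058e-01]
 [ 5.728e-01 -1.231e-01]]
[[ 0.6024 -0.0192]
 [ 0.5379 -0.0026]
 [ 0.5106 -0.1119]
 [ 0.5697 -0.1284]]
yaws -6.195947330394437 -6.697145228809365 len 0.35638047645128235 0.3568139694979724 0.12705147919858029 0.13017088479281536
side yaw -6.742956355969144 0.35486869343691235 0.12897648892413022
blank [ 0.55540163 -0.06089733] -13.692155560675387 -13.032658879078175 0.11173125779039389 0.10852810130150962 0.06385061906022806
blank [ 0.55514965 -0.0655079 ] -16.64032394894951 -14.022671943700473 0.11391327119964419 0.11268979651218078 0.06658482487489013
centre [ 0.53871291 -0.05450195] yaw -6.4465462796019 end [0.62351163 0.11706196]
[[-0.0094, -0.1335], [-0.0728, -0.1261], [-0.0852, -0.2339], [-0.0234, -0.2444]]
[[-0.0057, -0.1378], [-0.0716, -0.1285], [-0.0865, -0.2402], [-0.0259, -0.2499]]
[[0.0004, -0.0076], [-0.1286, -0.0067], [-0.1304, -0.3616]]
[ 0.39269346 -0.1889576 ]
[ 0.38820241 -0.22870468]
```

drive_tool(increments=[[[-1,1,1,0,0],[-1,1,1,0,0],[-1,1,1,0,0],[-1,1,1,0,0],[-1,1,1,0,0]]], squeeze=20)

```text
time_s: 0.72
tcp_pos: [0.2423, 0.5137, 0.2125]
eef_rot: [-180.0, 0.0, -13.1]
contact_force: [0.2, -0.0, -0.4]
gripper_width: 0.0431
gripper_force: 0.0
```

drive_tool(increments=[[[-1,1,1,0,0],[-1,1,1,0,0],[-1,1,1,0,0],[-1,1,1,0,0],[-1,1,1,0,0]]])

```text
time_s: 1.35
tcp_pos: [0.332, 0.3705, 0.2124]
eef_rot: [-180.0, 0.0, -13.0]
contact_force: [-0.4, 0.3, -0.1]
gripper_width: 0.0009
gripper_force: 0.0
```

drive_tool(increments=[[[-1,1,1,0,0],[-1,1,1,0,0],[-1,1,1,0,0],[-1,1,1,0,0],[-1,1,1,0,0]]])

```text
time_s: 1.98
tcp_pos: [0.4218, 0.2267, 0.2123]
eef_rot: [180.0, 0.0, -13.0]
contact_force: [-0.1, -0.9, 0.3]
gripper_width: 0.0004
gripper_force: 0.0
```

drive_tool(increments=[[[-1,0.6,1,0,0],[-1,0.6,1,0,0],[-1,0.6,1,0,0],[-1,0.6,1,0,0],[-1,0.6,1,0,0]]])

```text
time_s: 2.6
tcp_pos: [0.4648, 0.0938, 0.2124]
eef_rot: [-180.0, 0.0, -13.0]
contact_force: [0.3, 0.3, 0.5]
gripper_width: 0.0006
gripper_force: 0.0
```

```bash
cat >> h.py <<'E'
YL=-6.5; E0=np.array([.623,.1135])
def w(x,y,z): return np.r_[E0+T(0,np.radians(YL))@[x,y],z]
def loc(p): return ((np.array(p)[:2]-E0)@T(0,np.radians(YL))).round(4)
E
python3 - <<'E'
from h import *
s=r.get_state();print(s["time_s"],s["tcp_pos"],s["eef_rot"],s["gripper_width"],s["contact_force"],loc(s["tcp_pos"]))
print(move(w(-.115,-.195,.12),YL))
E
```

```text
2.6 [0.46482248 0.09380853 0.21240218] [-1.79992926e+02  3.30792165e-03 -1.29688693e+01] 0.000633396803311679 [0.34206435 0.32300971 0.457913  ] [-0.1549 -0.0375]
(array([0.479, 1.267, 0.77 ]), np.float64(-0.018))
```

drive_tool(increments=[[[-1,0.2,1,0,0],[-1,0.2,1,0,0],[-1,0.2,1,0,0],[-1,0.2,1,0,0],[-1,0.2,1,0,0]]])

```text
time_s: 3.22
tcp_pos: [0.4614, -0.0285, 0.2125]
eef_rot: [-180.0, -0.0, -12.9]
contact_force: [-0.2, -0.9, -0.5]
gripper_width: 0.0004
gripper_force: 0.0
```

drive_tool(increments=[[[-1,0.28,0.267,0,-0.018],[-1,0.28,0.267,0.77,-0.018],[-1,0.28,0.267,0.77,-0.018],[-1,0.28,0.267,0.77,-0.018],[-1,0.28,0.267,0.77,-0.018]]])

```text
time_s: 3.85
tcp_pos: [0.4879, -0.0679, 0.1214]
eef_rot: [-180.0, -0.1, -6.5]
contact_force: [0.3, -0.4, 0.1]
gripper_width: -0.0
gripper_force: 0.0
```

```bash
python3 - <<'E'
from h import *
s=r.get_state();print(s["tcp_pos"],loc(s["tcp_pos"]),s["eef_rot"])
print(move(w(-.115,-.195,.057),YL))
a=capture("top");b=capture("side")
c=np.hstack([cv2.resize(a[155:230,220:345,::-1],(500,300),interpolation=cv2.INTER_CUBIC),cv2.resize(b[155:270,200:315,::-1],(300,300),interpolation=cv2.INTER_CUBIC)])
cv2.imwrite("pics/d1.png",c)
E
```

```text
[ 0.48790466 -0.06785046  0.12139724] [-0.1137 -0.1955] [-1.79996279e+02 -9.69718095e-02 -6.46325323e+00]
(array([-0.012, -0.004,  0.537]), np.float64(0.0001))
```

View pics/d1.png

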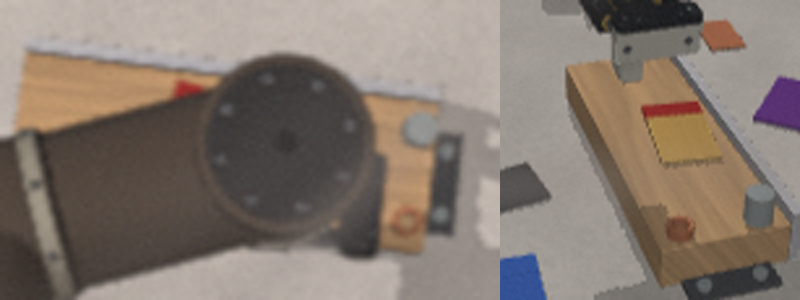

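The gripper is closed and about 65 mm above the wood, with its tip at crop pixel (630,78). The blank at (683,132) hasn't moved. I'll descend beside it on the robot side.

drive_tool(increments=[[[-1,0,0,0.25,0],[-1,0,0,0.45,0],[-1,0,0,0.51,0],[-1,0,0,0.53,0],[-1,0,0,0.53,0]]])

```text
time_s: 4.58
tcp_pos: [0.4874, -0.0686, 0.0574]
eef_rot: [-180.0, -0.1, -6.6]
contact_force: [-0.7, 0.8, 0.1]
gripper_width: 0.0005
gripper_force: 0.0
```

drive_tool(increments=[[[-1,0.05,0,0,0],[-1,0.1,0,0,0],[-1,0.13,0,0,0],[-1,0.16,0,0,0],[-1,0.16,0,0,0]]])

```text
time_s: 5.2
tcp_pos: [0.5059, -0.071, 0.0563]
eef_rot: [180.0, 0.0, -6.6]
contact_force: [-0.1, -0.1, 0.6]
gripper_width: 0.0005
gripper_force: 0.0
```

drive_tool(increments=[[[-1,0.02,0,-0.006,0],[-1,0.045,0,-0.006,0],[-1,0.07,0,-0.006,0],[-1,0.095,0,-0.006,0],[-1,0.11,0,-0.006,0]]])

```text
time_s: 5.82
tcp_pos: [0.5191, -0.0725, 0.0572]
eef_rot: [-180.0, -0.0, -6.6]
contact_force: [0.1, -0.2, 0.2]
gripper_width: 0.0005
gripper_force: 0.0
```

```bash
python3 - <<'E'
from h import *
s=r.get_state();print(s["tcp_pos"],loc(s["tcp_pos"]),s["contact_force"])
b=capture("side");cv2.imwrite("pics/d2.png",cv2.resize(b[155:270,200:315,::-1],(575,575),interpolation=cv2.INTER_CUBIC))
E
```

```text
[ 0.51906831 -0.07248925  0.05715598] [-0.0822 -0.1966] [ 0.12651938 -0.1644081   0.17565753]
```

View pics/d2.png

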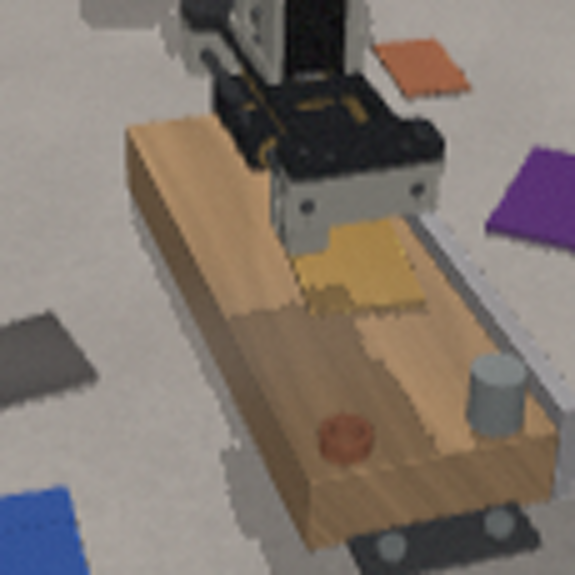

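The tip at crop (288–328, 255) is right beside the blank, whose rear edge still runs (307,312)–(425,303). I'll check whether the tip is where I think it is.

```bash
python3 - <<'E'
from h import *
c=(-.0822,-.1966)
P=[w(c[0]+dx,c[1]+dy,.046) for dx,dy in((-.0095,-.021),(.0095,-.021),(.0095,.021),(-.0095,.021))]
print(((proj("side",P)-[200,155])*5+2).round(0).tolist())
# blank from colour
b=capture("side");h=cv2.cvtColor(b,cv2.COLOR_RGB2HSV)
a=np.load("pics/side0.npy");h0=cv2.cvtColor(a,cv2.COLOR_RGB2HSV)
for H in(h0,h):
    m=((H[...,0]>=16)&(H[...,0]<=24)&(H[...,1]>122)).astype(np.uint8);m[:165]=0;m[270:]=0;m[:,:215]=0;m[:,300:]=0
    cs=max(cv2.findContours(m,0,2)[0],key=cv2.contourArea)
    print(cv2.contourArea(cs),cv2.approxPolyDP(cs,2,True).reshape(-1,2).tolist())
E
```

```text
[[290.0, 302.0], [323.0, 296.0], [298.0, 256.0], [266.0, 261.0]]
341.5 [[256, 201], [262, 216], [284, 214], [277, 199]]
256.0 [[284, 214], [277, 199], [268, 200], [264, 206], [258, 207], [263, 213]]
```

The finger's lower edge appears about 25 mm higher in the image than the pose predicts, and the blank wasn't pushed. So the tip is probably still above the blank. I'll back off and lower gently, watching the force.

drive_tool(increments=[[[-1,-0.1,0,-0.02,0],[-1,-0.27,0,-0.02,0],[-1,-0.27,0,-0.02,0],[-1,-0.27,0,0,0],[-1,-0.27,0,0.02,0]]])

```text
time_s: 6.55
tcp_pos: [0.487, -0.0687, 0.0547]
eef_rot: [-180.0, -0.0, -6.6]
contact_force: [0.7, -0.1, 0.0]
gripper_width: 0.0005
gripper_force: 0.0
```

drive_tool(increments=[[[-1,0,0,0.01,0],[-1,0,0,0.02,0],[-1,0,0,0.03,0],[-1,0,0,0.03,0]]])

```text
time_s: 7.05
tcp_pos: [0.4866, -0.0687, 0.051]
eef_rot: [180.0, 0.0, -6.6]
contact_force: [0.8, -1.0, 1.1]
gripper_width: 0.0005
gripper_force: 0.0
```

```bash
python3 - <<'E'
from h import *
s=r.get_state();print(s["time_s"],s["tcp_pos"],loc(s["tcp_pos"]),s["contact_force"])
b=capture("side");cv2.imwrite("pics/d3.png",cv2.resize(b[175:235,235:310,::-1],(750,600),interpolation=cv2.INTER_CUBIC))
c=loc(s["tcp_pos"])
for z in (.045,.06,.075):
  P=[w(c[0]+dx,c[1]+dy,z) for dx,dy in((-.0095,-.021),(.0095,-.021),(.0095,.021),(-.0095,.021))]
  print(z,((proj("side",P)-[235,175])*10+5).round(0).tolist())
E
```

```text
7.05 [ 0.48661847 -0.06874921  0.05103392] [-0.1149 -0.1965] [ 0.83869768 -0.9582732   1.12303457]
0.045 [[116.0, 429.0], [183.0, 417.0], [136.0, 334.0], [71.0, 345.0]]
0.06 [[116.0, 382.0], [184.0, 371.0], [137.0, 289.0], [71.0, 299.0]]
0.075 [[116.0, 335.0], [185.0, 324.0], [137.0, 243.0], [71.0, 253.0]]
```

View pics/d3.png

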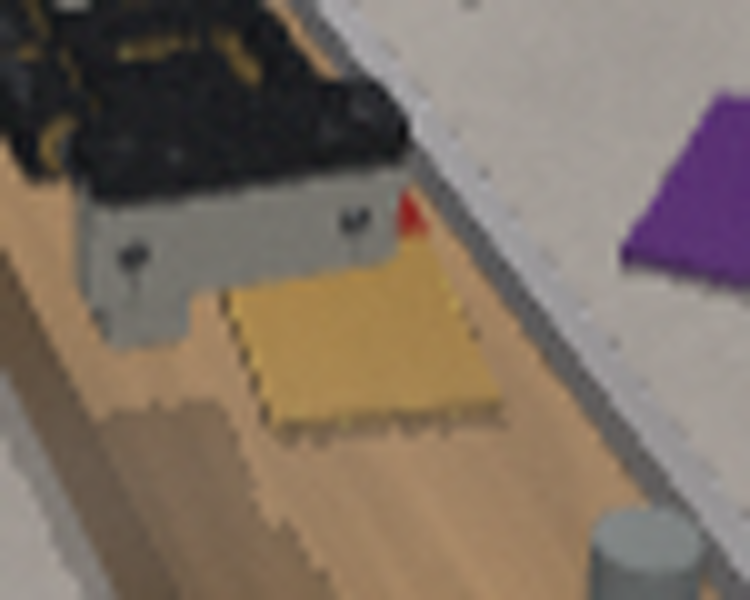

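The finger's lower edge is at (108–188, 340). That fits a tip at z≈0.07, about 30 mm higher than the TCP reading implies, and its shadow is detached at row 405. I'll keep lowering in small steps, feeling for the wood.

drive_tool(increments=[[[-1,0,0,0.015,0],[-1,0,0,0.03,0],[-1,0,0,0.045,0],[-1,0,0,0.06,0],[-1,0,0,0.06,0]]])

```text
time_s: 7.72
tcp_pos: [0.4865, -0.0687, 0.0438]
eef_rot: [180.0, 0.0, -6.6]
contact_force: [0.0, -0.1, 0.1]
gripper_width: 0.0002
gripper_force: 0.0
```

drive_tool(increments=[[[-1,0,0,0.015,0],[-1,0,0,0.03,0],[-1,0,0,0.045,0],[-1,0,0,0.06,0],[-1,0,0,0.06,0]]])

```text
time_s: 8.35
tcp_pos: [0.4865, -0.0688, 0.0366]
eef_rot: [180.0, 0.0, -6.6]
contact_force: [0.0, -0.3, 0.6]
gripper_width: 0.0007
gripper_force: 0.0
```

```bash
python3 - <<'E'
from h import *
s=r.get_state();print(s["time_s"],s["tcp_pos"],loc(s["tcp_pos"]),s["contact_force"])
b=capture("side");np.save("pics/s4.npy",b);c=loc(s["tcp_pos"])
h=cv2.cvtColor(b,cv2.COLOR_RGB2HSV)
# grey finger (low saturation) column profile on the wood
for u in (246,248,250,252): print(u,[(v,int(h[v,u,1])) for v in range(200,224,2)])
for z in (.045,.06):
  P=[w(c[0]+dx,c[1]-.021,z) for dx in(-.0095,.0095)]
  print(z,proj("side",P).round(1).tolist())
E
```

```text
8.35 [ 0.48650894 -0.06877338  0.03659815] [-0.115  -0.1966] [ 0.01669302 -0.31060197  0.6056711 ]
246 [(200, 10), (202, 19), (204, 19), (206, 19), (208, 17), (210, 24), (212, 24), (214, 41), (216, 84), (218, 78), (220, 83), (222, 68)]
248 [(200, 9), (202, 19), (204, 10), (206, 8), (208, 18), (210, 22), (212, 21), (214, 67), (216, 86), (218, 84), (220, 78), (222, 76)]
250 [(200, 11), (202, 17), (204, 19), (206, 19), (208, 17), (210, 22), (212, 25), (214, 81), (216, 86), (218, 83), (220, 84), (222, 82)]
252 [(200, 20), (202, 19), (204, 19), (206, 19), (208, 19), (210, 20), (212, 22), (214, 89), (216, 88), (218, 86), (220, 82), (222, 84)]
0.045 [[246.0, 217.4], [252.8, 216.2]]
0.06 [[246.1, 212.8], [252.9, 211.6]]
```

Tip is at about z = TCP + 0.019, so it needs roughly 8–9 mm more.

drive_tool(increments=[[[-1,0,0,0.015,0],[-1,0,0,0.03,0],[-1,0,0,0.045,0],[-1,0,0,0.055,0],[-1,0,0,0.055,0]]])

```text
time_s: 9.02
tcp_pos: [0.4867, -0.0687, 0.0312]
eef_rot: [180.0, -0.0, -6.5]
contact_force: [-5.0, 1.7, 13.1]
gripper_width: 0.0005
gripper_force: 7.0
```

drive_tool(increments=[[[-1,0,0,0.006,0],[-1,0,0,0.012,0],[-1,0,0,0.012,0]]])

```text
time_s: 9.4
tcp_pos: [0.4868, -0.0687, 0.031]
eef_rot: [180.0, -0.0, -6.5]
contact_force: [-11.5, 4.0, 31.5]
gripper_width: 0.0005
gripper_force: 15.6
```

Touched the wood at TCP z≈0.031, so I'll set the height 1.5 mm above that and push toward the fence.

drive_tool(increments=[[[-1,0,0,-0.03,0],[-1,0,0,-0.032,0],[-1,0.05,0,-0.032,0],[-1,0.1,0,-0.032,0],[-1,0.1,0,-0.032,0]]])

```text
time_s: 10.02
tcp_pos: [0.4991, -0.0702, 0.0322]
eef_rot: [180.0, 0.0, -6.6]
contact_force: [-0.0, 0.1, -0.7]
gripper_width: 0.0007
gripper_force: 0.0
```

drive_tool(increments=[[[-1,0.025,0,0,0],[-1,0.05,0,0,0],[-1,0.075,0,0,0],[-1,0.1,0,0,0],[-1,0.1,0,0,0]]])

```text
time_s: 10.65
tcp_pos: [0.5102, -0.0717, 0.0324]
eef_rot: [180.0, 0.0, -6.6]
contact_force: [-1.3, -1.0, 0.0]
gripper_width: 0.0004
gripper_force: 0.6
```

drive_tool(increments=[[[-1,0.02,0,0,0],[-1,0.04,0,0,0],[-1,0.06,0,0,0],[-1,0.08,0,0,0],[-1,0.08,0,0,0]]])

```text
time_s: 11.28
tcp_pos: [0.5205, -0.0725, 0.0326]
eef_rot: [-180.0, -0.0, -6.6]
contact_force: [-0.2, 0.3, 0.3]
gripper_width: 0.0003
gripper_force: 0.3
```

```bash
cat >> h.py <<'E'
def blank():
    "approx polygons (px and ledge_end coords, z=.05) of red and brass in both views"
    for n,(u0,u1,v0,v1) in(("side",(215,300,160,270)),("top",(205,345,150,235))):
        b=capture(n);np.save(f"pics/last_{n}.npy",b);H=cv2.cvtColor(b,cv2.COLOR_RGB2HSV).astype(int)
        for k,m in(("brass",(H[...,0]>=16)&(H[...,0]<=24)&(H[...,1]>122)),("red",((H[...,0]<=7)|(H[...,0]>172))&(H[...,1]>140))):
            q=np.zeros(m.shape,np.uint8);q[v0:v1,u0:u1]=m[v0:v1,u0:u1]
            cs=cv2.findContours(q,0,2)[0]
            if not cs: print(n,k,"none");continue
            c=max(cs,key=cv2.contourArea);p=cv2.approxPolyDP(c,1.8,True).reshape(-1,2)
            g=((ray(n,p,.05)[:,:2]-E0)@T(0,np.radians(YL))*1000).round(0).astype(int)
            print(n,k,cv2.contourArea(c),p.tolist(),g.tolist())
E
python3 - <<'E'
from h import *
s=r.get_state();print(s["time_s"],s["tcp_pos"],loc(s["tcp_pos"]),s["contact_force"])
blank()
E
```

```text
11.275 [ 0.52049067 -0.07252832  0.03261709] [-0.0808 -0.1964] [-0.24388494  0.29819237  0.25005954]
side brass 110.5 [[288, 211], [284, 206], [266, 209], [266, 213], [269, 210], [271, 215]] [[-8, -229], [-9, -203], [-62, -202], [-69, -220], [-56, -209], [-59, -233]]
side red none
top brass none
top red none
```

drive_tool(increments=[[[-1,0.015,0,0,0],[-1,0.03,0,0,0],[-1,0.045,0,0,0],[-1,0.06,0,0,0],[-1,0.06,0,0,0]]])

```text
time_s: 12.0
tcp_pos: [0.5263, -0.0734, 0.0324]
eef_rot: [180.0, 0.1, -6.6]
contact_force: [-5.1, 0.9, 3.4]
gripper_width: 0.0
gripper_force: 3.3
```

drive_tool(increments=[[[-1,0.01,0,0,0],[-1,0.02,0,0,0],[-1,0.03,0,0,0],[-1,0.03,0,0,0]]])

```text
time_s: 12.5
tcp_pos: [0.5267, -0.0736, 0.0322]
eef_rot: [180.0, 0.4, -6.6]
contact_force: [-16.3, 6.9, 13.5]
gripper_width: 0.0005
gripper_force: 9.9
```

```bash
python3 - <<'E'
from h import *
s=r.get_state();print(s["time_s"],s["tcp_pos"],loc(s["tcp_pos"]),s["contact_force"])
blank()
E
```

```text
12.5 [ 0.52665026 -0.07360249  0.03219473] [-0.0745 -0.1968] [-16.30089889   6.92512559  13.45491692]
side brass 106.5 [[290, 211], [286, 206], [268, 210], [272, 212], [271, 214]] [[-3, -230], [-4, -204], [-59, -208], [-52, -221], [-58, -229]]
side red none
top brass none
top red none
```

The blank is now against the fence: the force built to 16 N at local x=-0.0745, which matches flush contact. Next I back off, rise, turn a quarter and go behind the blank.

drive_tool(increments=[[[-1,-0.1,0,0,0],[-1,-0.2,0,-0.02,0],[-1,-0.2,0,-0.3,0],[-1,-0.2,0,-0.6,0],[-1,-0.2,0,-0.6,0]]])

```text
time_s: 13.22
tcp_pos: [0.5092, -0.0707, 0.1078]
eef_rot: [-179.9, -0.4, -6.5]
contact_force: [0.4, -0.1, -0.6]
gripper_width: 0.0002
gripper_force: 0.0
```

```bash
python3 - <<'E'
from h import *
s=r.get_state();print(s["time_s"],loc(s["tcp_pos"]),s["tcp_pos"],s["joints"].round(1))
for y in(83.5,-96.5): print(move(w(-.034,-.265,.10),y))
blank()
f=(np.array([(678,195),(660,330)])+.5)/6-.5+[212,155]
print([loc(p) for p in ray("top",f,.06)])
E
```

```text
13.225 [-0.0922 -0.1959] [ 0.50922597 -0.07068883  0.10775983] [ 14.   10.8 -28.    0.1 -50.9  69.4]
(array([0.485, 0.576, 0.067]), np.float64(-0.2501))
(array([0.485, 0.576, 0.067]), np.float64(0.2499))
side brass 337.0 [[260, 200], [270, 215], [290, 211], [279, 197]] [[-63, -154], [-62, -232], [-3, -230], [-5, -154]]
side red 69.0 [[278, 195], [272, 192], [256, 196], [258, 199]] [[-3, -143], [-14, -122], [-67, -130], [-67, -147]]
top brass none
top red none
[array([-0.0282, -0.339 ]), array([-0.1054, -0.3365])]
```

drive_tool(increments=[[[-1,0.25,0.3,0,0.03],[-1,0.485,0.576,0,0.06],[-1,0.485,0.576,0,0.09],[-1,0.485,0.576,0,0.12],[-1,0.485,0.576,0,0.125]]])

```text
time_s: 13.95
tcp_pos: [0.5562, -0.1465, 0.1033]
eef_rot: [179.9, 0.1, -51.6]
contact_force: [-0.3, -0.5, 0.1]
gripper_width: 0.0003
gripper_force: 0.0
```

drive_tool(increments=[[[-1,0,0,0,0.03],[-1,0,0,0,0.06],[-1,0,0,0,0.09],[-1,0,0,0,0.12],[-1,0,0,0,0.125]]])

```text
time_s: 14.58
tcp_pos: [0.5565, -0.1462, 0.1041]
eef_rot: [180.0, -0.0, -96.4]
contact_force: [0.3, 0.0, 0.2]
gripper_width: 0.0011
gripper_force: 0.0
```

```bash
python3 - <<'E'
from h import *
s=r.get_state();print(s["time_s"],loc(s["tcp_pos"]),s["tcp_pos"],s["eef_rot"])
print(move(w(-.034,-.265,.0325),-96.5))
b=capture("side");cv2.imwrite("pics/d4.png",cv2.resize(b[150:260,215:325,::-1],(550,550),interpolation=cv2.INTER_CUBIC))
E
```

```text
14.575 [-0.0366 -0.2656] [ 0.55653354 -0.14621389  0.10411373] [ 1.79963427e+02 -3.99972578e-03 -9.64350932e+01]
(array([-0.005, -0.022,  0.597]), np.float64(0.0002))
```

View pics/d4.png

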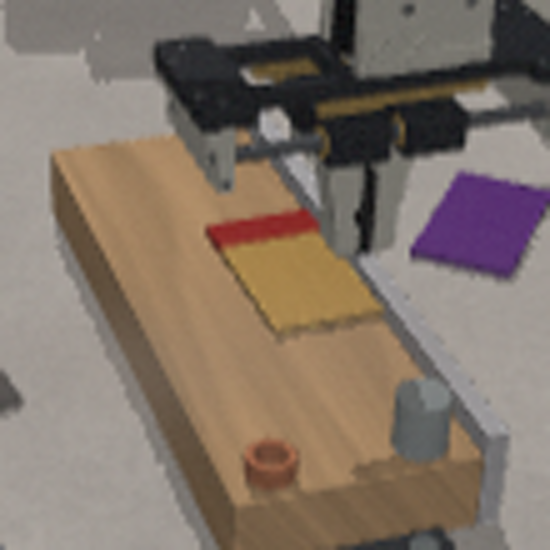

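This view shows the real closed fingers at (340–388, 250) and a body end plate with a lip at (215,190). Earlier I mistook that lip for the fingertip. The blank is flush to the fence, with its red end toward the free end. I'll work out the true tip position.

```bash
python3 - <<'E'
from h import *
f=lambda P:(np.array(P,float)+.5)/5-.5+[215,150]
for z in(.08,.093,.105,.118,.13): print(z,[loc(p).tolist() for p in ray("side",f([(345,250),(385,248),(205,188),(235,186)]),z)])
s=r.get_state();c=loc(s["tcp_pos"])
P=[w(c[0]+dx,c[1]+dy,.093) for dx,dy in((-.021,-.0095),(.021,-.0095),(.021,.0095),(-.021,.0095))]
print(((proj("side",P)-[215,150])*5+2).round().tolist())
# earlier lip (d3): px, pose c=(-.1149,-.1965), tcp z .051
g=lambda P:(np.array(P,float)+.5)/10-.5+[235,175]
for z in(.04,.06,.08,.09,.1,.11): print(z,[loc(p).tolist() for p in ray("side",g([(108,345),(188,335)]),z)])
a=capture("top");cv2.imwrite("pics/e1.png",cv2.resize(a[150:235,205:345,::-1],(784,476),interpolation=cv2.INTER_CUBIC))
E
```

```text
0.08 [[-0.0173, -0.2148], [0.0043, -0.2192], [-0.0687, -0.1298], [-0.0515, -0.1326]]
0.093 [[-0.026, -0.2337], [-0.005, -0.2379], [-0.0761, -0.1509], [-0.0593, -0.1536]]
0.105 [[-0.034, -0.2511], [-0.0135, -0.2552], [-0.0829, -0.1703], [-0.0665, -0.173]]
0.118 [[-0.0427, -0.2699], [-0.0227, -0.274], [-0.0902, -0.1914], [-0.0743, -0.1939]]
0.13 [[-0.0507, -0.2873], [-0.0313, -0.2913], [-0.097, -0.2108], [-0.0815, -0.2133]]
[[318.0, 302.0], [395.0, 288.0], [380.0, 269.0], [305.0, 282.0]]
0.04 [[-0.1123, -0.1717], [-0.0893, -0.1734]]
0.06 [[-0.1211, -0.2002], [-0.099, -0.2018]]
0.08 [[-0.13, -0.2287], [-0.1087, -0.2302]]
0.09 [[-0.1344, -0.2429], [-0.1136, -0.2444]]
0.1 [[-0.1389, -0.2571], [-0.1184, -0.2586]]
0.11 [[-0.1433, -0.2714], [-0.1233, -0.2728]]
```

View pics/e1.png

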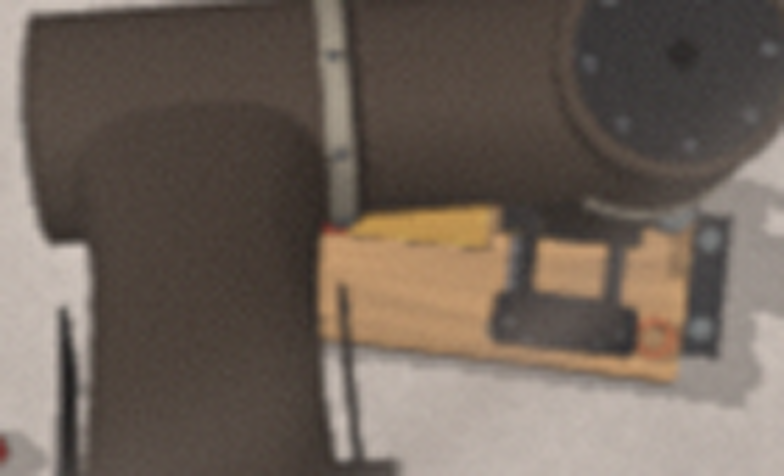

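The tip works out at TCP z + 0.014, which agrees with both the touch and the image. I'll descend behind the blank and push along the fence; tool −x is ledge +y.

drive_tool(increments=[[[-1,0,0,0.25,0],[-1,0,0,0.45,0],[-1,0,0,0.55,0],[-1,0,0,0.59,0],[-1,0,0,0.59,0]]])

```text
time_s: 15.3
tcp_pos: [0.5571, -0.1464, 0.0341]
eef_rot: [-180.0, -0.0, -96.5]
contact_force: [-0.4, 0.1, 0.3]
gripper_width: 0.0004
gripper_force: 0.0
```

drive_tool(increments=[[[-1,-0.05,0,0,0],[-1,-0.1,0,0,0],[-1,-0.15,0,0,0],[-1,-0.2,0,0,0],[-1,-0.25,0,0,0]]])

```text
time_s: 15.92
tcp_pos: [0.5602, -0.1164, 0.0339]
eef_rot: [180.0, -0.0, -96.6]
contact_force: [-0.6, -2.9, 1.0]
gripper_width: 0.0005
gripper_force: 1.3
```

```bash
python3 - <<'E'
from h import *
s=r.get_state();print(s["time_s"],loc(s["tcp_pos"]),s["tcp_pos"],s["contact_force"],s["eef_rot"])
blank()
E
```

```text
15.925 [-0.0364 -0.2355] [ 0.56021257 -0.11637204  0.03391434] [-0.63129826 -2.88338345  0.96944545] [ 1.79989358e+02 -2.36888920e-02 -9.65519475e+01]
side brass 100.0 [[261, 201], [271, 214], [271, 201]] [[-62, -160], [-58, -229], [-35, -168]]
side red 24.5 [[267, 193], [262, 193], [257, 197], [267, 196]] [[-30, -123], [-44, -119], [-66, -136], [-36, -139]]
top brass 18.0 [[271, 191], [282, 192], [282, 190]] [[-62, -160], [-61, -198], [-54, -197]]
top red 0.0 [[205, 229]] [[-217, 46]]
```

drive_tool(increments=[[[-1,-0.04,0,0.01,0],[-1,-0.08,0,0.01,0],[-1,-0.12,0,0.01,0],[-1,-0.16,0,0.01,0],[-1,-0.2,0,0.01,0]]])

```text
time_s: 16.65
tcp_pos: [0.5631, -0.0937, 0.0334]
eef_rot: [-180.0, -0.1, -96.6]
contact_force: [-1.9, -6.0, 7.7]
gripper_width: 0.0004
gripper_force: 5.0
```

drive_tool(increments=[[[-1,-0.05,0,0,0],[-1,-0.1,0,0,0],[-1,-0.15,0,0,0],[-1,-0.2,0,0,0],[-1,-0.25,0,0,0]]])

```text
time_s: 17.27
tcp_pos: [0.5667, -0.0638, 0.0334]
eef_rot: [-180.0, -0.1, -96.6]
contact_force: [-1.0, -6.2, 7.6]
gripper_width: 0.0003
gripper_force: 4.8
```

```bash
python3 - <<'E'
from h import *
s=r.get_state();print(s["time_s"],loc(s["tcp_pos"]),s["tcp_pos"],s["contact_force"],s["eef_rot"])
blank()
E
```

```text
17.275 [-0.0359 -0.1826] [ 0.56666594 -0.06382036  0.03338735] [-1.00347304 -6.22719758  7.61444106] [-1.79971233e+02 -6.62101058e-02 -9.65710714e+01]
side brass 101.5 [[254, 191], [262, 204], [266, 204], [265, 191]] [[-64, -101], [-64, -175], [-54, -178], [-32, -111]]
side red 12.0 [[260, 184], [251, 187]] [[-32, -67], [-65, -76]]
top brass 5.5 [[266, 189], [261, 190]] [[-57, -142], [-63, -126]]
top red none
```

drive_tool(increments=[[[-1,-0.05,0,-0.003,0],[-1,-0.1,0,-0.003,0],[-1,-0.15,0,-0.003,0],[-1,-0.2,0,-0.003,0],[-1,-0.25,0,-0.003,0]]])

```text
time_s: 18.0
tcp_pos: [0.5702, -0.0333, 0.0334]
eef_rot: [-180.0, -0.0, -96.6]
contact_force: [-0.3, -4.6, 5.7]
gripper_width: 0.0004
gripper_force: 4.3
```

drive_tool(increments=[[[-1,-0.05,0,0,0],[-1,-0.1,0,0,0],[-1,-0.15,0,0,0],[-1,-0.2,0,0,0],[-1,-0.25,0,0,0]]])

```text
time_s: 18.62
tcp_pos: [0.5735, -0.0036, 0.0334]
eef_rot: [-180.0, -0.0, -96.6]
contact_force: [-1.3, -6.0, 6.4]
gripper_width: 0.0004
gripper_force: 4.4
```

```bash
python3 - <<'E'
from h import *
s=r.get_state();print(s["time_s"],loc(s["tcp_pos"]),s["tcp_pos"],s["contact_force"],s["eef_rot"])
blank()
E
```

```text
18.625 [-0.0359 -0.1219] [ 0.57350234 -0.00357075  0.03340327] [-1.31157612 -6.04889646  6.43420813] [-1.79982911e+02 -3.96196444e-02 -9.65640478e+01]
side brass 94.5 [[249, 180], [255, 193], [259, 194], [257, 180]] [[-57, -33], [-64, -113], [-55, -122], [-33, -40]]
side red none
top brass 2.5 [[244, 188], [247, 187]] [[-63, -67], [-58, -77]]
top red none
```

drive_tool(increments=[[[-1,-0.05,0,0,0],[-1,-0.1,0,0,0],[-1,-0.15,0,0,0],[-1,-0.2,0,0,0],[-1,-0.2,0,0,0]]])

```text
time_s: 19.35
tcp_pos: [0.5763, 0.0208, 0.0334]
eef_rot: [-180.0, -0.0, -96.5]
contact_force: [-0.6, -2.6, 7.2]
gripper_width: 0.0002
gripper_force: 3.1
```

drive_tool(increments=[[[-1,0.1,0,0,0],[-1,0.2,0,-0.3,0],[-1,0.3,0.4,-0.7,0],[-1,0.3,0.8,-0.9,0],[-1,0.3,0.9,-0.9,0]]])

```text
time_s: 19.98
tcp_pos: [0.4632, -0.0029, 0.1429]
eef_rot: [-179.8, 0.2, -96.6]
contact_force: [0.7, -0.0, -0.3]
gripper_width: 0.0005
gripper_force: 0.0
```

```bash
python3 - <<'E'
from h import *
s=r.get_state();print(s["time_s"],loc(s["tcp_pos"]),s["tcp_pos"],s["contact_force"],s["eef_rot"])
blank()
b=np.load("pics/last_side.npy")[140:220,205:305,::-1];a=np.load("pics/last_top.npy")[155:215,200:300,::-1]
cv2.imwrite("pics/f1.png",np.vstack([cv2.resize(b,(600,400)),cv2.resize(a,(600,200))[:200]]) if 0 else cv2.resize(b,(750,600),interpolation=cv2.INTER_CUBIC))
print("end px side",proj("side",[w(0,0,.045),w(-.13,0,.045)]).tolist())
E
```

```text
19.975 [-0.1456 -0.1337] [ 0.46321048 -0.00288828  0.14291661] [ 0.6826126  -0.0079053  -0.30050781] [-1.79809568e+02  1.53991871e-01 -9.65743392e+01]
side brass 250.5 [[246, 177], [253, 190], [272, 187], [263, 175]] [[-61, -11], [-65, -95], [-4, -94], [-4, -14]]
side red 36.5 [[262, 173], [261, 171], [243, 173], [244, 176]] [[-2, 0], [-1, 14], [-62, 18], [-65, -3]]
top brass 359.0 [[228, 169], [227, 186], [242, 187], [250, 180], [251, 171]] [[-4, -4], [-63, -9], [-60, -60], [-33, -84], [-2, -84]]
top red 84.5 [[221, 168], [219, 184], [224, 185], [226, 168]] [[-4, 20], [-59, 19], [-61, 2], [-1, 3]]
end px side [[262.6472154064263, 174.2643534818847], [224.08613211496566, 179.79204035507863]]
```

```bash
cat >> h.py <<'E'
def cross(n,x,z,ch,lo,hi,load=None):
    "positions along ledge y (mm) where profile crosses mid-level, sampled at local x"
    im=cv2.GaussianBlur(load.astype(np.float32),(0,0),.5)
    ys=np.arange(lo,hi,.0005);P=np.array([w(x,y,z) for y in ys]);uv=proj(n,P).astype(np.float32)
    v=cv2.remap(ch(im),uv[:,0],uv[:,1],cv2.INTER_LINEAR).ravel();m=(v.max()+v.min())/2
    k=np.flatnonzero(np.diff(np.sign(v-m)));return (ys[k]*1000).tolist()
red=lambda i:np.ascontiguousarray(i[...,0]/(i[...,1]+1))
wood=lambda i:np.ascontiguousarray(i[...,0]/(i[...,2]+1))
def measure():
    for n in("top","side"):
        im=capture(n);np.save(f"pics/last_{n}.npy",im)
        for x in(-.01,-.02,-.03,-.04,-.05,-.058): print(n,"red",x,cross(n,x,.05,red,-.045,.06,im))
        for x in(-.075,-.085,-.095,-.105,-.115,-.125): print(n,"wood end",x,cross(n,x,.045,wood,-.03,.03,im))
E
python3 - <<'E'
from h import *
measure()
E
```

```text
top red -0.01 [4.163336342344337e-14, 20.00000000000006]
top red -0.02 [4.163336342344337e-14, 20.00000000000006]
top red -0.03 [-0.4999999999999588, 20.00000000000006]
top red -0.04 [4.163336342344337e-14, 20.00000000000006]
top red -0.05 [-0.4999999999999588, 20.00000000000006]
top red -0.058 [-0.4999999999999588, 20.00000000000006]
top wood end -0.075 [3.00000000000003]
top wood end -0.085 [3.00000000000003]
top wood end -0.095 [-13.999999999999984, 3.500000000000031]
top wood end -0.105 [4.500000000000032]
top wood end -0.115 [18.000000000000043]
top wood end -0.125 [-29.5, -16.999999999999986, -15.999999999999986, -11.499999999999982, -7.499999999999979, 9.000000000000036, 12.000000000000039, 16.000000000000043]
side red -0.01 [-2.4999999999999605, 17.000000000000057]
side red -0.02 [-2.4999999999999605, 17.000000000000057]
side red -0.03 [-2.999999999999961, 18.000000000000057]
side red -0.04 [-1.99999999999996, 16.000000000000057]
side red -0.05 [-2.999999999999961, 17.500000000000057]
side red -0.058 [-1.99999999999996, 16.500000000000057]
side wood end -0.075 [-1.999999999999974]
side wood end -0.085 [-1.4999999999999736]
side wood end -0.095 [-1.4999999999999736]
side wood end -0.105 [-1.999999999999974]
side wood end -0.115 [-1.4999999999999736]
side wood end -0.125 [-1.999999999999974]
```

View pics/f1.png

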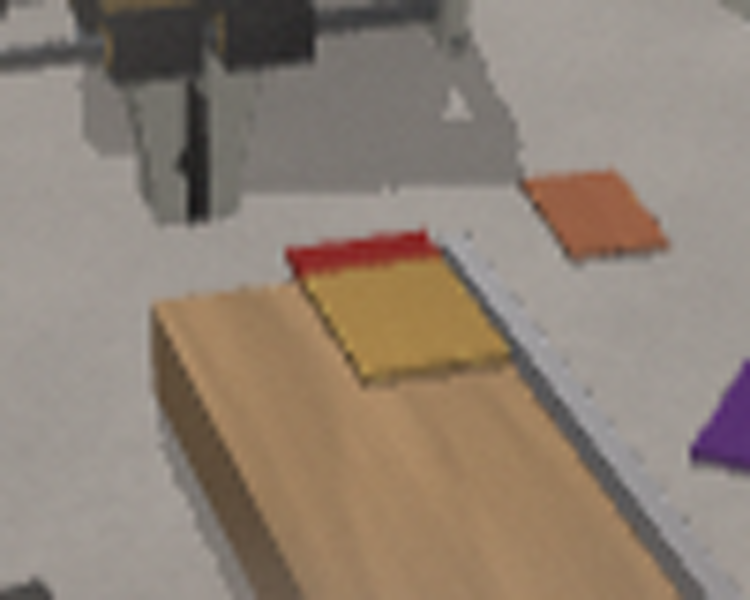

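The blank is flush and parallel to the fence, with the red/brass border at (300–440, 265) roughly at the wood end. The overhang is about 20 mm, so it needs about 9.5 mm more. I'll retrace the path and push that far.

drive_tool(increments=[[[-1,0,-0.45,0,0],[-1,0,-0.9,0,0],[-1,0,-0.9,0.4,0],[-1,0,-0.9,0.8,0],[-1,0,-0.9,0.85,0]]])

```text
time_s: 20.8
tcp_pos: [0.5696, -0.0164, 0.0341]
eef_rot: [179.5, -0.2, -96.6]
contact_force: [0.4, -0.6, 0.3]
gripper_width: 0.0006
gripper_force: 0.0
```

drive_tool(increments=[[[-1,0,0,0.03,0],[-1,-0.05,0,0.05,0],[-1,-0.1,0,0.05,0],[-1,-0.17,0,0.05,0],[-1,-0.23,0,0.05,0]]])

```text
time_s: 21.42
tcp_pos: [0.5755, 0.013, 0.0336]
eef_rot: [-179.9, 0.0, -96.5]
contact_force: [-0.3, 0.5, -1.2]
gripper_width: 0.0008
gripper_force: 0.0
```

```bash
python3 - <<'E'
from h import *
s=r.get_state();print(s["time_s"],loc(s["tcp_pos"]),s["tcp_pos"],s["contact_force"],s["eef_rot"])
print(move(w(-.036,-.0879,.0332),-96.5))
E
```

```text
21.425 [-0.0358 -0.1052] [0.57550263 0.01304104 0.03362377] [-0.32149407  0.48333837 -1.2288841 ] [-1.79936748e+02  3.14403144e-02 -9.65468921e+01]
(array([-0.144,  0.002,  0.004]), np.float64(-0.0001))
```

drive_tool(increments=[[[-1,-0.04,0,0.004,0],[-1,-0.08,0,0.004,0],[-1,-0.115,0,0.004,0],[-1,-0.144,0,0.004,0],[-1,-0.144,0,0.004,0]]])

```text
time_s: 22.05
tcp_pos: [0.5771, 0.0295, 0.0324]
eef_rot: [-180.0, 0.0, -96.6]
contact_force: [-0.6, -1.0, 0.3]
gripper_width: 0.0008
gripper_force: 0.5
```

drive_tool(increments=[[[-1,0.1,0,0,0],[-1,0.2,0,-0.3,0],[-1,0.3,0.4,-0.7,0],[-1,0.3,0.8,-0.9,0],[-1,0.3,0.9,-0.9,0]]])

```text
time_s: 22.68
tcp_pos: [0.4645, 0.0056, 0.1428]
eef_rot: [-179.8, 0.2, -96.6]
contact_force: [-0.4, -0.6, -0.5]
gripper_width: 0.0002
gripper_force: 0.0
```

```bash
python3 - <<'E'
from h import *
s=r.get_state();print(s["time_s"],loc(s["tcp_pos"]),s["tcp_pos"],s["contact_force"],s["eef_rot"])
measure();blank()
E
```

```text
22.675 [-0.1453 -0.1251] [0.46447532 0.00562585 0.14281955] [-0.39245732 -0.61039497 -0.52701122] [-1.79768589e+02  1.64190715e-01 -9.65773884e+01]
top red -0.01 [9.00000000000005, 29.500000000000068]
top red -0.02 [9.00000000000005, 29.500000000000068]
top red -0.03 [9.50000000000005, 29.500000000000068]
top red -0.04 [9.50000000000005, 29.500000000000068]
top red -0.05 [9.50000000000005, 29.500000000000068]
top red -0.058 [8.50000000000005, 30.000000000000068]
top wood end -0.075 [3.00000000000003]
top wood end -0.085 [-23.999999999999993, 3.00000000000003]
top wood end -0.095 [-10.999999999999982, 3.500000000000031]
top wood end -0.105 [6.000000000000033]
top wood end -0.115 [22.000000000000046]
top wood end -0.125 [-2.999999999999975, -1.999999999999974, 3.500000000000031, 5.500000000000033, 9.000000000000036]
side red -0.01 [7.000000000000048, 26.500000000000064]
side red -0.02 [7.000000000000048, 25.500000000000064]
side red -0.03 [6.500000000000047, 27.000000000000064]
side red -0.04 [7.500000000000048, 27.000000000000064]
side red -0.05 [7.500000000000048, 26.500000000000064]
side red -0.058 [6.500000000000047, 26.500000000000064]
side wood end -0.075 [-1.999999999999974]
side wood end -0.085 [-1.4999999999999736]
side wood end -0.095 [-1.4999999999999736]
side wood end -0.105 [-2.4999999999999742]
side wood end -0.115 [-1.4999999999999736]
side wood end -0.125 [-1.999999999999974]
side brass 249.0 [[271, 185], [262, 173], [245, 176], [252, 188]] [[-2, -82], [-2, 0], [-62, -4], [-64, -83]]
side red 35.5 [[261, 171], [243, 173], [244, 175]] [[-1, 14], [-62, 18], [-63, 4]]
top brass 331.0 [[224, 185], [236, 187], [247, 178], [249, 171], [226, 168]] [[-61, 2], [-63, -40], [-27, -73], [-2, -77], [-1, 3]]
top red 83.0 [[219, 168], [216, 183], [222, 184], [224, 168]] [[-4, 27], [-57, 30], [-58, 9], [-2, 10]]
```

Overhang is about 29–31 mm, which is good. I'll give it one gentle side press at its middle so it is surely flush.

drive_tool(increments=[[[-1,-0.4,-0.2,0,0],[-1,-0.81,-0.38,0,0],[-1,-0.81,-0.38,0.4,0],[-1,-0.81,-0.38,0.8,0],[-1,-0.81,-0.38,0.9,0]]])

```text
time_s: 23.5
tcp_pos: [0.5197, 0.0957, 0.0307]
eef_rot: [179.6, -0.4, -96.5]
contact_force: [-42.5, 7.8, 100.3]
gripper_width: 0.0004
gripper_force: 50.2
```

drive_tool(increments=[[[-1,0,-0.05,0,0],[-1,0,-0.1,0,0],[-1,0,-0.14,0,0],[-1,0,-0.16,0,0],[-1,0,-0.16,0,0]]])

```text
time_s: 24.12
tcp_pos: [0.5413, 0.0949, 0.0324]
eef_rot: [180.0, -0.0, -96.6]
contact_force: [-0.9, 1.2, -0.2]
gripper_width: 0.0006
gripper_force: 0.0
```

```bash
python3 - <<'E'
from h import *
s=r.get_state();print(s["time_s"],loc(s["tcp_pos"]),s["tcp_pos"],s["contact_force"],s["eef_rot"])
E
```

```text
24.125 [-0.0791 -0.0277] [0.54126099 0.09489909 0.03237218] [-0.93175364  1.15513369 -0.20769072] [ 1.79990712e+02 -4.77746202e-03 -9.65930109e+01]
```

drive_tool(increments=[[[-1,0,-0.01,-0.003,0],[-1,0,-0.02,-0.003,0],[-1,0,-0.03,-0.003,0],[-1,0,-0.035,-0.003,0],[-1,0,-0.035,-0.003,0]]])

```text
time_s: 24.75
tcp_pos: [0.5424, 0.0945, 0.0325]
eef_rot: [179.7, -0.1, -96.6]
contact_force: [-11.9, 6.5, 6.7]
gripper_width: 0.0002
gripper_force: 7.1
```

drive_tool(increments=[[[-1,0,-0.01,0,0],[-1,0,-0.02,0,0],[-1,0,-0.02,0,0]]])

```text
time_s: 25.12
tcp_pos: [0.5426, 0.0943, 0.0323]
eef_rot: [179.6, -0.1, -96.6]
contact_force: [-21.3, 9.9, 14.5]
gripper_width: 0.0
gripper_force: 12.9
```

The blank is firmly against the fence: 21 N with no travel. Backing off and raising clear.

drive_tool(increments=[[[-1,0,0.06,0,0],[-1,0,0.2,-0.02,0],[-1,0.1,0.3,-0.3,0],[-1,0.6,0.5,-0.7,0],[-1,0.8,0.5,-0.9,0]]])

```text
time_s: 25.75
tcp_pos: [0.4754, 0.0048, 0.142]
eef_rot: [-180.0, 0.0, -96.5]
contact_force: [0.5, 0.2, 0.4]
gripper_width: 0.0004
gripper_force: 0.0
```

drive_tool(increments=[[[-1,0,0,-0.2,0],[-1,0,0,-0.2,0],[-1,0,0,-0.2,0]]])

```text
time_s: 26.12
tcp_pos: [0.4765, 0.0059, 0.1644]
eef_rot: [180.0, 0.0, -96.6]
contact_force: [0.7, 0.9, -0.2]
gripper_width: 0.0004
gripper_force: 0.0
```

```bash
python3 - <<'E'
from h import *
s=r.get_state();print(s["time_s"],loc(s["tcp_pos"]),s["tcp_pos"],s["contact_force"])
measure();blank()
E
```

```text
26.125 [-0.1334 -0.1235] [0.47651059 0.00585423 0.16441306] [ 0.67060037  0.92158708 -0.15735407]
top red -0.01 [9.00000000000005, 29.500000000000068]
top red -0.02 [9.50000000000005, 29.000000000000068]
top red -0.03 [9.50000000000005, 29.500000000000068]
top red -0.04 [9.50000000000005, 29.500000000000068]
top red -0.05 [10.00000000000005, 29.000000000000068]
top red -0.058 [9.00000000000005, 30.000000000000068]
top wood end -0.075 [9.000000000000036]
top wood end -0.085 [22.500000000000046]
top wood end -0.095 [-20.49999999999999, -18.49999999999999, 0.5000000000000282, 1.500000000000029, 18.000000000000043]
top wood end -0.105 [-24.999999999999993, -23.999999999999993, 22.500000000000046]
top wood end -0.115 [-27.999999999999996, -15.499999999999986, -2.4999999999999742, 3.00000000000003, 10.000000000000037, 17.000000000000043, 20.500000000000046]
top wood end -0.125 [-23.499999999999993, -22.499999999999993, -12.499999999999984, -6.999999999999979, -1.4999999999999736, 3.500000000000031, 15.00000000000004, 26.00000000000005]
side red -0.01 [7.000000000000048, 27.000000000000064]
[... 235 characters left out ...]
8 [6.500000000000047, 26.500000000000064]
side wood end -0.075 [-2.4999999999999742]
side wood end -0.085 [-1.999999999999974]
side wood end -0.095 [-1.4999999999999736]
side wood end -0.105 [-1.999999999999974]
side wood end -0.115 [-1.999999999999974]
side wood end -0.125 [-1.999999999999974]
side brass 248.5 [[271, 185], [262, 173], [245, 176], [252, 188]] [[-2, -82], [-2, 0], [-62, -4], [-64, -83]]
side red 35.5 [[261, 171], [243, 173], [244, 175]] [[-1, 14], [-62, 18], [-63, 4]]
top brass 205.0 [[224, 185], [234, 182], [246, 171], [226, 168]] [[-61, 2], [-46, -31], [-4, -67], [-1, 3]]
top red 84.0 [[219, 168], [216, 183], [222, 184], [224, 168]] [[-4, 27], [-57, 30], [-58, 9], [-2, 10]]
```

The overhang is about 30 mm, the blank is flush and parallel, and the arm is clear. Handing in.

```bash
python3 -c "
from h import *
print(job.close_job())"
```

```text
the job is handed in; nothing more can be done
None
```

Job handed in at about 26 s, verdict not shown: I measured the blank lying along the fence with the red edge about 30 mm past the wood; a side press met 21 N without it moving, though one descent hit the wood at about 100 N (limit 120 N).

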